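Square a wooden former blank into the corner of a bench fence

TASK

Get the oak blank ready for marking out: with the fingertips, push it along the bench until its long side lies flush against the steel fence and its end is up against the red end stop, squarely in the corner between them. Slide it steadily, without knocking it or lifting it off the bench, leave the copper dish, the oil can and the stack of pans where they are, and finish with the hand clear.

Things in the scene. Friction and masses are not known exactly. Their poses are not given: they have to be found in the camera images.
- blank: Plain rectangular oak block, loose on the bench, too wide to grip: 100 mm along its x, 150 mm along its y, 45 mm tall, 0.4 to 0.8 kg. Origin at the centre of its underside, z up. It starts on the robot's side of the fence, its long sides turned up to about 0.4 rad from the fence line.
- fence: Fixed straight steel bar, 460 mm long (its y), 25 mm thick, 30 mm tall. Origin on the bench at the middle of its working face, the face that looks towards the robot; the bar occupies x 0 to 25 mm, with a 6 mm high bolted foot behind it to x = 75 mm. Its x points away from the robot, square to the working face. With the blank flush, the blank's centre is at x = -50 mm in this frame.
- stop: Fixed red steel block against the fence face near its left (+y) or right (-y) end, centre at fence x = -40 mm, y = +200 or -200 mm. 80 mm along x, 24 mm along y, 35 mm tall with a brass screw head to 43 mm. Origin at the centre of its underside, axes parallel to the fence's. With the blank against its inner side, their centres are 87 mm apart along y.
- dish: Small spun copper dish, loose, 56 mm across, 26 mm tall, upright near the fence end that has no stop (about 200 mm from the fence's middle, 40 mm off its face). Origin at the centre of its underside. Leave alone.
- oilcan: Green oil can, loose, 64 mm across, 110 mm tall with a narrow spout, to the left or right of the work. Origin at the centre of its underside. Leave alone.
- pans: Loose stack of small steel pans with a brass one on top, 94 mm across, 52 mm tall, on the other side of the work from the oil can. Origin at the centre of its underside. Leave alone.
Things that resemble listed ones, but are neither listed nor needed, are in the scene too. Of the things like the blank, leave any that is black; of the rest the smaller one is meant.

How it is judged:
By the outcome, as a careful person would: the job done as asked, in the order asked, and still so for the second after the job is handed in, with the robot touching nothing.
It also fails if it takes over 51 s, if anything falls off the work surface, if the arm or the gripper's body presses on something with over 40 N, if the wrist force passes 120 N, or if a joint passes its speed limit or range.

ROBOT

A 6-joint arm with a two-finger parallel gripper is mounted at the origin on the work surface. World frame = base frame: x ahead of the robot, y to its left, z up, the work surface at z = 0. Lengths are in m, angles in rad, forces in N, time in s.
With the tool pointing down it reaches from about 0.4 to 0.825 m from the base axis. Payload 7 kg.
Tool frame: the origin (TCP) lies between the finger pads; the fingertips stand 8 mm ahead of it and the grasp point (between the pads) lies 11 mm behind it; z points along the fingers, y is the line along which they close (so a half turn about z gives the same grasp; the last joint's range is limited). The gripper opens to 88 mm and grips with 3 to 60 N. Pads are 19 mm wide; open, the fingers measure 130 mm over their backs; the gripper's body (78 mm by 193 mm) begins 47 mm behind the grasp point.
Start: joints at [1.527, 0.359, 0.012, 0, -1.224, -0.288], TCP at [0.22, 0.638, 0.235] pointing down, gripper open.
Joint ranges: [-3.07, 3.07], [-1.43, 2.12], [-1.02, 1.25], [-3.03, 1.67], [-3.05, -0], [-3.03, 3.03]. Speed limits (rad/s): [2.39, 2.39, 3.01, 3.14, 3.14, 3.14].

INTERFACE

Orientations are given as [roll, pitch, yaw] about the fixed x, y, z axes, in that order (R = Rz(yaw) Ry(pitch) Rx(roll)).
In Python, from station import env gives the robot as it stands. The module is installed in compiled form; this text tells all that it offers.
- The arm moves only by the shell command python3 -m jog 'ROWS' [OPENING]. ROWS is JSON, a list of rows, each an object of numbers: "dx", "dy", "dz": the shift along the tool's x, y, z each as a share of 150 mm, from -1 to 1; "ax", "ay", "az": the turn, a rotation vector about the tool's x, y, z each as a share of 45 degrees, from -1 to 1. A call has 1 to 20 rows; each row shifts and turns the commanded pose from where the row before left it, along the tool's axes as they then stand; what a row does not reach is not made up. A row lasts 1/8 s, in which the tool goes at most 62.5 mm and 10.7 degrees, less where a joint would pass 70% of its speed; a pose out of reach is approached as far as the arm can. A call with a number of a shift or a turn outside -1 to 1 is refused whole. A call with a gripper value outside its range is refused whole. OPENING is the closure, from 0 (fully open) to 1 (shut), set as the call begins (- or left out, the last holds). The fingers move at their own pace and stop on an object; the grip force is fixed at half the most. Time passes only in rows, so rows that do not move let the fingers close. It gives the time, the measured TCP pose, the force, the opening and the grip force at its end, in the units of the state.
- env.state(): the state, without advancing time (a new reading comes with each control period).
- env.camera(name): name is "side" or "top"; returns a dict with "frame" (480x640x3 uint8, red, green, blue), "mtx" (3x3 intrinsics, pixels), "T" (4x4, takes a point from camera to world coordinates). Camera axes: x right, y up, looking along -z (the intrinsics and any distortion apply to the point x, -y, -z); pixel columns grow to the right and rows downward; lengths in m; the calibration is good to about 2 mm. A picture is of the moment at which its call begins. There is no depth.
- env.sign_off(): hands the job in; it is judged then, once.
The state is a dict: "time_s": time; "qpos": joint angles; "qd": joint speeds; "tau": joint torques, N m; "position": TCP position; "tcp_rot": TCP orientation; "wrist_force": force on the tool from outside, world axes, zero at the start; "moment": the same for the moment, N m; "width": finger opening in m; "finger_force": force on a finger pad.
Only numpy, scipy, OpenCV 4.12 (cv2) and the standard library are available. Lean on these libraries where they do the work, as an engineer would, in place of code of your own. Each camera call takes 0.05 s, during which the arm holds its last target. There are 200 camera calls.

## Working session

There is one attempt and no reset: what is moved stays moved. The work goes in short steps, Python scripts to look and compute and a shell command to move; the robot and the scene stay as the last step left them, time stands still between calls to the robot, and variables do not carry over. Pictures are saved under pics/ and viewed, at most 10 in all, crops included, and the job is handed in when it is done.

```bash
mkdir -p pics; python3 - <<'E'
from station import env
import cv2,numpy as np,pickle
d={}
for n in("top","side"):
    c=env.camera(n);d[n]=c
    cv2.imwrite(f"pics/{n}0.png",c["frame"][:,:,::-1]); print(n,c["mtx"].tolist(),np.round(c["T"],4).tolist(),[k for k in c])
pickle.dump(d,open("cam0.pkl","wb"))
print(env.state())
E
```

```text
top [[485.1222041328372, 0.0, 315.7027107266071], [0.0, 485.1222041328372, 241.7605165957502], [0.0, 0.0, 1.0]] [[0.0175, 0.976, -0.2173, 0.2042], [-0.9998, 0.0168, -0.005, 0.0141], [-0.0013, 0.2173, 0.9761, 1.0954], [0.0, 0.0, 0.0, 1.0]] ['frame', 'mtx', 'T']
side [[460.5304755459734, 0.0, 327.14951481554186], [0.0, 460.5304755459734, 230.13241482409575], [0.0, 0.0, 1.0]] [[0.9305, 0.1837, -0.3168, 0.12], [-0.3662, 0.4754, -0.8, -0.7455], [0.0036, 0.8604, 0.5096, 0.5163], [0.0, 0.0, 0.0, 1.0]] ['frame', 'mtx', 'T']
{'time_s': 0.1, 'qpos': array([ 1.52711924e+00,  3.59343293e-01,  1.11200550e-02, -3.00333934e-04,
       -1.22408491e+00, -2.88086600e-01]), 'qd': array([-0.00017304, -0.0024284 ,  0.00137723,  0.00029753, -0.00176314,
        0.00066059]), 'tau': array([-9.55358300e-04, -5.84163237e+01,  2.93750185e+01,  7.01546699e+00,
        1.01862327e-02, -6.37491348e-05]), 'position': array([0.21975201, 0.6377674 , 0.23368647]), 'tcp_rot': array([ 3.14006291e+00, -1.58866841e-04, -3.31865832e-01]), 'wrist_force': array([-0.56808973, -0.00729542, -0.04752438]), 'moment': array([-0.04447551,  0.00532274, -0.00773238]), 'finger_force': 0.0, 'width': 0.08777575279723562}
```

View pics/top0.png

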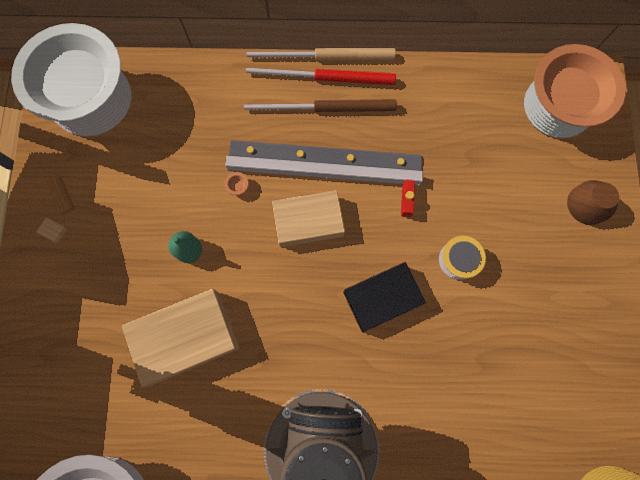

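View pics/side0.png

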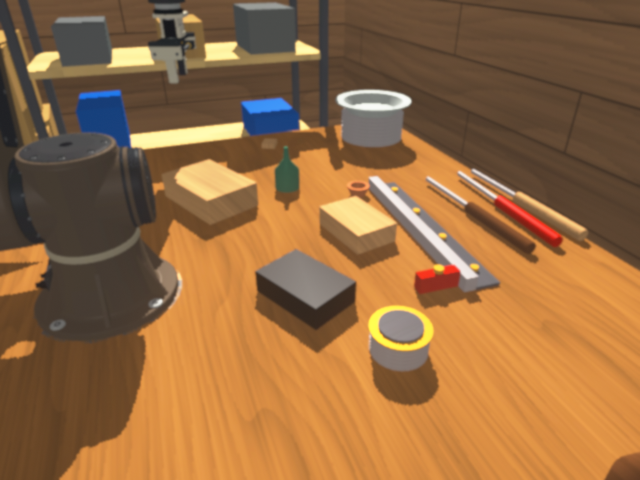

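The top view shows the blank at (308,218). The fence runs from (228,160) to (422,177), with the red stop at its right (-y) end at (408,198). The dish is at (237,183), the oil can at (185,247) and the pans at (463,258). The black block (385,297) and the larger oak block (180,335) are decoys, and the side view agrees with all of this.

```bash
cat > h.py <<'E'
import numpy as np,cv2
def ray(c,uv,z):
    K,T=c["mtx"],c["T"]; uv=np.atleast_2d(np.array(uv,float))
    d=np.c_[(uv[:,0]-K[0,2])/K[0,0],-(uv[:,1]-K[1,2])/K[1,1],-np.ones(len(uv))]@T[:3,:3].T
    o=T[:3,3]; return (o+d*((z-o[2])/d[:,2])[:,None])[:,:2]
def proj(c,P):
    P=np.atleast_2d(P);q=(P-c["T"][:3,3])@c["T"][:3,:3];K=c["mtx"]
    return np.c_[K[0,0]*q[:,0]/-q[:,2]+K[0,2],-K[1,1]*q[:,1]/-q[:,2]+K[1,2]]
E
python3 - <<'E'
import pickle,cv2
c=pickle.load(open("cam0.pkl","rb"))["top"]
im=c["frame"][130:260,220:430,::-1]
im=cv2.resize(im,None,fx=3.8,fy=3.8,interpolation=cv2.INTER_CUBIC); cv2.imwrite("pics/crop0.png",im)
E
```

```text
(no output)
```

View pics/crop0.png

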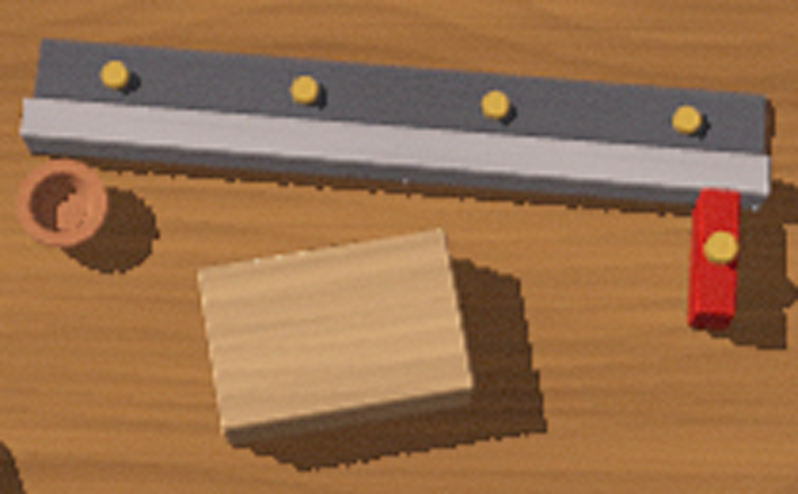

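The crop shows the blank's top corners at crop pixels (198,270), (443,230), (472,388) and (225,430). The fence's front top edge runs from (22,136) to (768,194). The stop's top has its left edge from (700,190) to (690,312).

```bash
cat > m.py <<'E'
from h import *
import pickle
d=pickle.load(open("cam0.pkl","rb"));c=d["top"]
f=lambda p,z:ray(c,np.array(p)/3.8+[220-.4,130-.4],z)
B=f([(198,270),(443,230),(472,388),(225,430)],.045)
F=f([(22,136),(768,194)],.03); S=f([(700,190),(741,192),(735,314),(690,312)],.035)
for n,v in(("B",B),("F",F),("S",S)):print(n,v.round(4).tolist())
print("len",[np.linalg.norm(B[i]-B[i-1]).round(4) for i in range(4)],np.linalg.norm(F[0]-F[1]))
y=F[0]-F[1];y/=np.linalg.norm(y);x=np.array([y[1],-y[0]]);O=F.mean(0);R=np.c_[x,y]
print("fence O",O,"yaw",np.arctan2(x[1],x[0]))
print("B in fence",((B-O)@R).round(4).tolist(),"cen",((B.mean(0)-O)@R),"world",B.mean(0))
e=B[0]-B[1]+B[3]-B[2];print("blank yaw rel",np.arctan2(*( (e@R)[[0,1]]*[-1,1])))
print("S in fence",((S-O)@R).round(4).tolist())
for n,uv,z in(("dish",(236.5,184),.026),("can",(184,238),.1),("can base",(186,250),0),("pans",(464,257),.052),("black",(385,297),.045)):
  p=ray(c,uv,z)[0];print(n,p,(p-O)@R)
bt=d["side"]
print(proj(bt,np.c_[B,np.full(4,.045)]).round(0).tolist())
E
python3 m.py
```

```text
B [[0.5315, 0.1207], [0.5589, -0.0249], [0.462, -0.0427], [0.4343, 0.1013]]
F [[0.6201, 0.2334], [0.5904, -0.2231]]
S [[0.5904, -0.1808], [0.5896, -0.2057], [0.5126, -0.2], [0.5134, -0.1732]]
len [np.float64(0.0991), np.float64(0.1481), np.float64(0.0986), np.float64(0.1466)] 0.4574845792517156
fence O [0.60524651 0.00515461] yaw -0.06506402427348046
B in fence [[-0.0811, 0.1105], [-0.0443, -0.033], [-0.1398, -0.057], [-0.1768, 0.0848]] cen [-0.11052573  0.02632705] world [0.49666637 0.03861214]
blank yaw rel 0.2533541929827874
S in fence [[-0.0027, -0.1866], [-0.0019, -0.2114], [-0.0791, -0.2108], [-0.08, -0.1839]]
dish [0.576311   0.20579637] [-0.04191963  0.19833588]
can [0.42905791 0.29678509] [-0.19477706  0.27955796]
can base [0.42337549 0.31839916] [-0.20185277  0.30075683]
pans [ 0.40784444 -0.30539744] [-0.17679287 -0.32272966]
black [ 0.31815574 -0.13245706] [-0.27753605 -0.1559866 ]
[[355.0, 195.0], [396.0, 222.0], [357.0, 234.0], [318.0, 205.0]]
```

```bash
cat > st.py <<'E'
from station import env
import numpy as np
s=env.state();O=np.array([.60525,.00515]);a=-.065;R=np.array([[np.cos(a),-np.sin(a)],[np.sin(a),np.cos(a)]])
print("t",s["time_s"],"fence",((s["position"][:2]-O)@R).round(4),"z",s["position"][2].round(4),"rot",s["tcp_rot"].round(3),"F",(s["wrist_force"][:2]@R).round(2),s["wrist_force"][2].round(2),"w",s["width"],"q",s["qpos"].round(2))
E
python3 -m jog '[{"az":-0.17},{"az":-0.17},{"dx":0.13,"dy":0.325},{"dx":0.13,"dy":0.325},{"dx":0.13,"dy":0.325},{"dx":0.13,"dy":0.325},{"dx":0.13,"dy":0.325},{"dx":0.13,"dy":0.325},{"dx":0.13,"dy":0.325},{"dx":0.13,"dy":0.325},{"dx":0.13,"dy":0.325},{"dx":0.13,"dy":0.325},{"dx":0.13,"dy":0.325},{"dx":0.13,"dy":0.325},{}]'; python3 st.py
```

```text
t 0.1 fence [-0.4258  0.6062] z 0.2337 rot [ 3.14  -0.    -0.332] F [-0.57 -0.04] -0.05 w 0.08777575279723562 q [ 1.53  0.36  0.01 -0.   -1.22 -0.29]$[0]: bad value
```

```bash
python3 -m jog '[{"dx":0,"dy":0,"dz":0,"ax":0,"ay":0,"az":-0.17},{"dx":0,"dy":0,"dz":0,"ax":0,"ay":0,"az":-0.17}]'; python3 st.py
```

```text
time_s: 0.35
position: [0.2198, 0.6379, 0.234]
tcp_rot: [3.141, 0.0, -0.06]
wrist_force: [-1.2, -0.5, 0.8]
width: 0.0874
finger_force: 0.0
t 0.35 fence [-0.4257  0.6064] z 0.234 rot [ 3.141  0.    -0.06 ] F [-1.2  -0.62] 0.84 w 0.08744983271151696 q [ 1.53  0.36  0.01 -0.   -1.22 -0.02]
```

All six keys are needed in every row.

```bash
python3 -m jog '[{"dx":0.13,"dy":0.325,"dz":0,"ax":0,"ay":0,"az":0},{"dx":0.13,"dy":0.325,"dz":0,"ax":0,"ay":0,"az":0},{"dx":0.13,"dy":0.325,"dz":0,"ax":0,"ay":0,"az":0},{"dx":0.13,"dy":0.325,"dz":0,"ax":0,"ay":0,"az":0},{"dx":0.13,"dy":0.325,"dz":0,"ax":0,"ay":0,"az":0},{"dx":0.13,"dy":0.325,"dz":0,"ax":0,"ay":0,"az":0},{"dx":0.13,"dy":0.325,"dz":0,"ax":0,"ay":0,"az":0},{"dx":0.13,"dy":0.325,"dz":0,"ax":0,"ay":0,"az":0},{"dx":0.13,"dy":0.325,"dz":0,"ax":0,"ay":0,"az":0},{"dx":0.13,"dy":0.325,"dz":0,"ax":0,"ay":0,"az":0},{"dx":0.13,"dy":0.325,"dz":0,"ax":0,"ay":0,"az":0},{"dx":0.13,"dy":0.325,"dz":0,"ax":0,"ay":0,"az":0},{"dx":0,"dy":0,"dz":0,"ax":0,"ay":0,"az":0},{"dx":0,"dy":0,"dz":0,"ax":0,"ay":0,"az":0}]'; python3 st.py
```

```text
time_s: 2.1
position: [0.4154, 0.039, 0.2344]
tcp_rot: [3.142, 0.0, -0.066]
wrist_force: [-0.2, 0.5, 0.3]
width: 0.0876
finger_force: 0.0
t 2.1 fence [-0.1917  0.0215] z 0.2344 rot [ 3.142  0.    -0.066] F [-0.28  0.5 ] 0.28 w 0.08762810278590623 q [ 0.57 -0.08 -0.52 -0.   -1.14  0.93]
```

```bash
python3 -m jog '[{"dx":-0.03,"dy":0,"dz":0.35,"ax":0,"ay":0,"az":0},{"dx":0,"dy":0,"dz":0.35,"ax":0,"ay":0,"az":0},{"dx":0,"dy":0,"dz":0.35,"ax":0,"ay":0,"az":0},{"dx":0,"dy":0,"dz":0.22,"ax":0,"ay":0,"az":0},{"dx":0,"dy":0,"dz":0.16,"ax":0,"ay":0,"az":0},{"dx":0,"dy":0,"dz":0,"ax":0,"ay":0,"az":0},{"dx":0,"dy":0,"dz":0,"ax":0,"ay":0,"az":0}]'; python3 st.py
python3 - <<'E'
from station import env
import cv2
c=env.camera("side");cv2.imwrite("pics/side1.png",cv2.resize(c["frame"][120:330,230:480,::-1],None,fx=2.8,fy=2.8))
E
```

```text
time_s: 2.98
position: [0.4115, 0.0406, 0.0208]
tcp_rot: [-3.141, -0.001, -0.063]
wrist_force: [-0.4, 0.5, 0.6]
width: 0.0874
finger_force: 0.0
t 2.975 fence [-0.1957  0.0228] z 0.0208 rot [-3.141e+00 -1.000e-03 -6.300e-02] F [-0.45  0.5 ] 0.58 w 0.0873980735453953 q [ 0.58  0.21 -0.82  0.   -0.54  0.93]
```

View pics/side1.png

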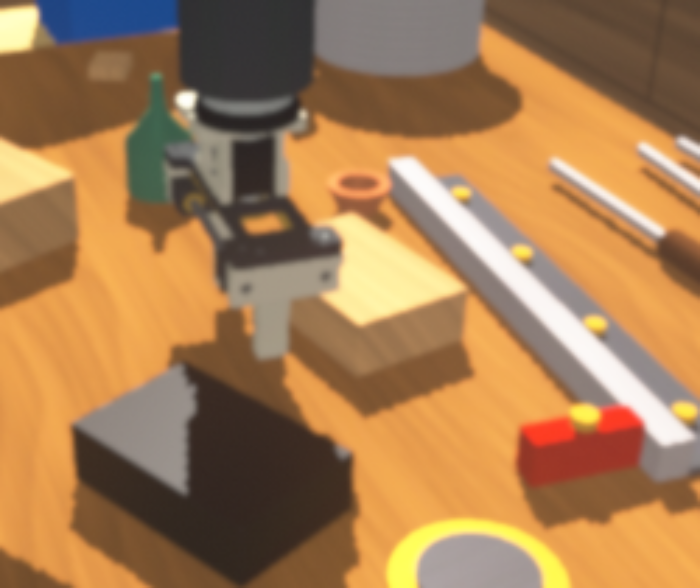

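The side crop shows both fingers, with the near one at (270,340), standing clear on the robot's side of the blank's near face. The gripper body is above the black block.

```bash
python3 -m jog '[{"dx":0.02,"dy":0,"dz":0,"ax":0,"ay":0,"az":0},{"dx":0.02,"dy":0,"dz":0,"ax":0,"ay":0,"az":0},{"dx":0.02,"dy":0,"dz":0,"ax":0,"ay":0,"az":0},{"dx":0.02,"dy":0,"dz":0,"ax":0,"ay":0,"az":0},{"dx":0.02,"dy":0,"dz":0,"ax":0,"ay":0,"az":0},{"dx":0.02,"dy":0,"dz":0,"ax":0,"ay":0,"az":0},{"dx":0.03,"dy":0,"dz":0,"ax":0,"ay":0,"az":0},{"dx":0.03,"dy":0,"dz":0,"ax":0,"ay":0,"az":0},{"dx":0.03,"dy":0,"dz":0,"ax":0,"ay":0,"az":0},{"dx":0.03,"dy":0,"dz":0,"ax":0,"ay":0,"az":0}]'; python3 st.py;python3 -m jog '[{"dx":0.03,"dy":0,"dz":0,"ax":0,"ay":0,"az":0},{"dx":0.03,"dy":0,"dz":0,"ax":0,"ay":0,"az":0},{"dx":0.03,"dy":0,"dz":0,"ax":0,"ay":0,"az":0},{"dx":0.03,"dy":0,"dz":0,"ax":0,"ay":0,"az":0},{"dx":0.02,"dy":0,"dz":0,"ax":0,"ay":0,"az":0}]'; python3 st.py
python3 - <<'E'
from station import env
import cv2,pickle
c=env.camera("top");pickle.dump(c,open("cam1.pkl","wb"));cv2.imwrite("pics/top1.png",cv2.resize(c["frame"][130:260,220:430,::-1],None,fx=3.8,fy=3.8,interpolation=cv2.INTER_CUBIC))
E
```

```text
time_s: 4.28
position: [0.4473, 0.0372, 0.02]
tcp_rot: [3.142, 0.0, -0.065]
wrist_force: [-1.9, 2.0, 0.3]
width: 0.0875
finger_force: 0.9
t 4.275 fence [-0.1597  0.0217] z 0.02 rot [ 3.142  0.    -0.065] F [-2.06  1.84] 0.25 w 0.08748082701424506 q [ 0.52  0.26 -0.74 -0.   -0.57  0.98]
time_s: 4.9
position: [0.4679, 0.0356, 0.02]
tcp_rot: [3.141, 0.0, -0.065]
wrist_force: [-3.2, 0.3, 0.5]
width: 0.0876
finger_force: 1.6
t 4.9 fence [-0.139   0.0214] z 0.02 rot [ 3.141  0.    -0.065] F [-3.18  0.08] 0.47 w 0.0876153656046324 q [ 0.5   0.29 -0.69  0.   -0.59  1.01]
```

View pics/top1.png

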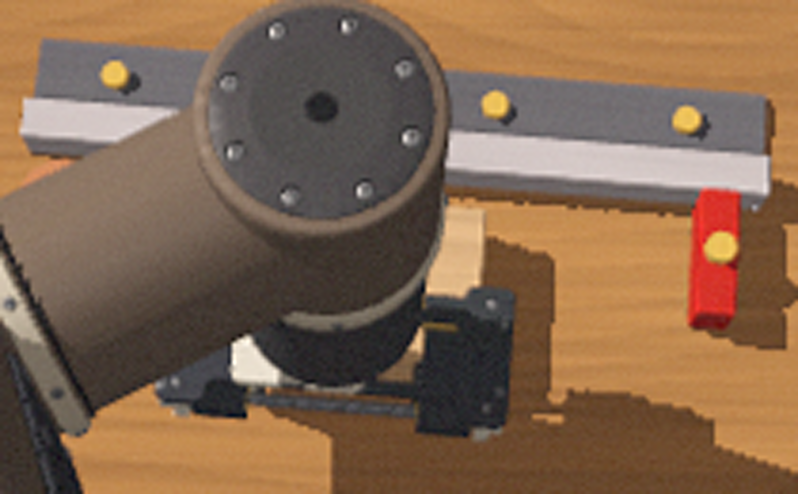

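Blank now square: its visible right end is at crop (485,210) with the far edge parallel to the fence, about 30 mm short of it. I push on to about 4 mm short, then go round to its left end.

```bash
python3 -m jog '[{"dx":0.025,"dy":0,"dz":0,"ax":0,"ay":0,"az":0},{"dx":0.025,"dy":0,"dz":0,"ax":0,"ay":0,"az":0},{"dx":0.025,"dy":0,"dz":0,"ax":0,"ay":0,"az":0},{"dx":0.025,"dy":0,"dz":0,"ax":0,"ay":0,"az":0},{"dx":0.025,"dy":0,"dz":0,"ax":0,"ay":0,"az":0},{"dx":0.025,"dy":0,"dz":0,"ax":0,"ay":0,"az":0},{"dx":0.015,"dy":0,"dz":0,"ax":0,"ay":0,"az":0},{"dx":0,"dy":0,"dz":0,"ax":0,"ay":0,"az":0},{"dx":0,"dy":0,"dz":0,"ax":0,"ay":0,"az":0}]'; python3 st.py;python3 -m jog '[{"dx":-0.05,"dy":0,"dz":0,"ax":0,"ay":0,"az":0},{"dx":-0.08,"dy":0,"dz":0,"ax":0,"ay":0,"az":0},{"dx":0,"dy":0,"dz":-0.3,"ax":0,"ay":0,"az":0},{"dx":0,"dy":0,"dz":-0.35,"ax":0,"ay":0,"az":0},{"dx":0,"dy":0,"dz":-0.15,"ax":0,"ay":0,"az":0},{"dx":0,"dy":0,"dz":0,"ax":0,"ay":0,"az":0}]'; python3 st.py
```

```text
time_s: 6.08
position: [0.4931, 0.0344, 0.0203]
tcp_rot: [-3.141, -0.001, -0.065]
wrist_force: [-0.4, -1.4, -1.0]
width: 0.0876
finger_force: 0.2
t 6.075 fence [-0.1139  0.0219] z 0.0203 rot [-3.141e+00 -1.000e-03 -6.500e-02] F [-0.34 -1.45] -1.03 w 0.08758783891761811 q [ 0.47  0.32 -0.64  0.   -0.61  1.04]
time_s: 6.82
position: [0.4736, 0.0361, 0.1421]
tcp_rot: [-3.139, -0.004, -0.064]
wrist_force: [-0.5, 0.1, 0.2]
width: 0.0876
finger_force: 0.0
t 6.825 fence [-0.1334  0.0223] z 0.1421 rot [-3.139 -0.004 -0.064] F [-0.53  0.11] 0.2 w 0.08756044101648999 q [ 0.49  0.11 -0.55  0.   -0.91  1.01]
```

```bash
python3 -m jog '[{"dx":0.175,"dy":-0.23,"dz":0,"ax":0,"ay":0,"az":0},{"dx":0.175,"dy":-0.23,"dz":0,"ax":0,"ay":0,"az":0},{"dx":0.175,"dy":-0.23,"dz":0,"ax":0,"ay":0,"az":0},{"dx":0,"dy":0,"dz":0,"ax":0,"ay":0,"az":0.2},{"dx":0,"dy":0,"dz":0,"ax":0,"ay":0,"az":0.2},{"dx":0,"dy":0,"dz":0,"ax":0,"ay":0,"az":0.2},{"dx":0,"dy":0,"dz":0,"ax":0,"ay":0,"az":0.2},{"dx":0,"dy":0,"dz":0,"ax":0,"ay":0,"az":0.2},{"dx":0,"dy":0,"dz":0,"ax":0,"ay":0,"az":0.2},{"dx":0,"dy":0,"dz":0,"ax":0,"ay":0,"az":0.2},{"dx":0,"dy":0,"dz":0,"ax":0,"ay":0,"az":0.2},{"dx":0,"dy":0,"dz":0,"ax":0,"ay":0,"az":0.2},{"dx":0,"dy":0,"dz":0,"ax":0,"ay":0,"az":0.2},{"dx":0,"dy":0,"dz":0,"ax":0,"ay":0,"az":0},{"dx":0,"dy":0,"dz":0,"ax":0,"ay":0,"az":0}]' 0.6; python3 st.py
python3 - <<'E'
from station import env
import cv2,numpy as np
a=env.camera("top");b=env.camera("side")
A=cv2.resize(a["frame"][130:260,220:430,::-1],(630,390),interpolation=cv2.INTER_CUBIC)
B=cv2.resize(b["frame"][150:300,280:500,::-1],None,fx=2.8,fy=2.8)
cv2.imwrite("pics/side2.png",B);cv2.imwrite("pics/top2.png",A)
E
```

```text
time_s: 8.7
position: [0.5579, 0.1336, 0.1394]
tcp_rot: [3.141, -0.001, -1.632]
wrist_force: [-0.7, -0.3, 0.6]
width: 0.0352
finger_force: 0.0
t 8.7 fence [-0.0556  0.1251] z 0.1394 rot [ 3.141e+00 -1.000e-03 -1.632e+00] F [-0.67 -0.33] 0.58 w 0.0352047258927279 q [ 0.58  0.27 -0.34 -0.   -0.95 -0.64]
```

View pics/side2.png

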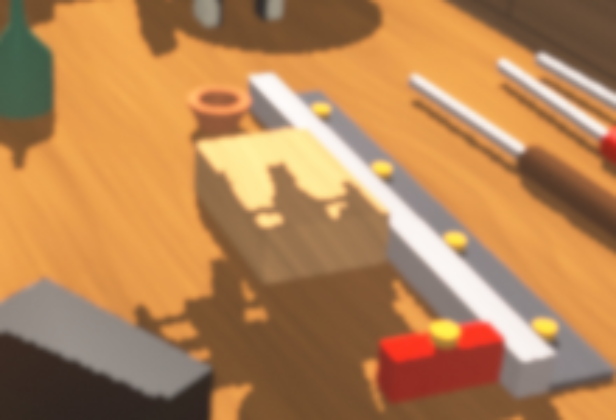

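The side crop shows the blank parallel to the fence with a small gap. Its left-end top edge runs from (200,142) to (303,128), with the fingers hanging above the dish area. I'll check where that left end lies.

```bash
python3 - <<'E'
from h import *
import pickle
c=pickle.load(open("cam0.pkl","rb"))["side"];O=np.array([.60525,.00515]);a=-.065;R=np.array([[np.cos(a),-np.sin(a)],[np.sin(a),np.cos(a)]])
p=np.array([(200,142),(303,128),(388,210),(268,238)])/2.8+[280-.3,150-.3]
print(((ray(c,p,.045)-O)@R).round(4).tolist())
print(((ray(c,np.array([(382,338),(188,100),(248,100)])/2.8+[279.7,149.7],[.035,.026,.026])-O)@R).round(4).tolist())
E
```

```text
[[-0.0995, 0.0857], [-0.0097, 0.0842], [-0.0061, -0.0585], [-0.1055, -0.0688]]
[[-0.0772, -0.1896], [-0.0674, 0.2013], [-0.0163, 0.1854]]
```

```bash
python3 -m jog '[{"dx":0,"dy":0,"dz":0.3,"ax":0,"ay":0,"az":0},{"dx":0,"dy":0,"dz":0.3,"ax":0,"ay":0,"az":0},{"dx":0,"dy":0,"dz":0.2,"ax":0,"ay":0,"az":0},{"dx":0,"dy":0,"dz":0,"ax":0,"ay":0,"az":0},{"dx":0.03,"dy":0,"dz":0,"ax":0,"ay":0,"az":0},{"dx":0.03,"dy":0,"dz":0,"ax":0,"ay":0,"az":0},{"dx":0.03,"dy":0,"dz":0,"ax":0,"ay":0,"az":0},{"dx":0.02,"dy":0,"dz":0,"ax":0,"ay":0,"az":0},{"dx":0.02,"dy":0,"dz":0,"ax":0,"ay":0,"az":0},{"dx":0.02,"dy":0,"dz":0,"ax":0,"ay":0,"az":0},{"dx":0.02,"dy":0,"dz":0,"ax":0,"ay":0,"az":0},{"dx":0.02,"dy":0,"dz":0,"ax":0,"ay":0,"az":0},{"dx":0.02,"dy":0,"dz":0,"ax":0,"ay":0,"az":0},{"dx":0.03,"dy":0,"dz":0,"ax":0,"ay":0,"az":0},{"dx":0.03,"dy":0,"dz":0,"ax":0,"ay":0,"az":0}]'; python3 st.py; python3 -m jog '[{"dx":0.04,"dy":0,"dz":0,"ax":0,"ay":0,"az":0},{"dx":0.04,"dy":0,"dz":0,"ax":0,"ay":0,"az":0},{"dx":0.04,"dy":0,"dz":0,"ax":0,"ay":0,"az":0},{"dx":0.04,"dy":0,"dz":0,"ax":0,"ay":0,"az":0},{"dx":0.04,"dy":0,"dz":0,"ax":0,"ay":0,"az":0},{"dx":0.04,"dy":0,"dz":0,"ax":0,"ay":0,"az":0},{"dx":0.04,"dy":0,"dz":0,"ax":0,"ay":0,"az":0},{"dx":0.04,"dy":0,"dz":0,"ax":0,"ay":0,"az":0}]'; python3 st.py
```

```text
time_s: 10.68
position: [0.5559, 0.0931, 0.0201]
tcp_rot: [-3.141, 0.0, -1.635]
wrist_force: [-0.5, 3.3, 0.4]
width: 0.0353
finger_force: 1.4
t 10.675 fence [-0.055   0.0845] z 0.0201 rot [-3.141  0.    -1.635] F [-0.73  3.28] 0.43 w 0.03531968764345426 q [ 0.51  0.41 -0.48  0.   -0.68 -0.58]
time_s: 11.68
position: [0.5527, 0.045, 0.0201]
tcp_rot: [-3.141, 0.0, -1.636]
wrist_force: [0.4, 3.4, 1.8]
width: 0.035
finger_force: 1.8
t 11.675 fence [-0.055   0.0364] z 0.0201 rot [-3.141  0.    -1.636] F [0.21 3.37] 1.84 w 0.03498868876429516 q [ 0.43  0.4  -0.5   0.   -0.67 -0.5 ]
```

```bash
python3 -m jog '[{"dx":0.04,"dy":0,"dz":0,"ax":0,"ay":0,"az":0},{"dx":0.04,"dy":0,"dz":0,"ax":0,"ay":0,"az":0},{"dx":0.04,"dy":0,"dz":0,"ax":0,"ay":0,"az":0},{"dx":0.04,"dy":0,"dz":0,"ax":0,"ay":0,"az":0},{"dx":0.04,"dy":0,"dz":0,"ax":0,"ay":0,"az":0},{"dx":0.04,"dy":0,"dz":0,"ax":0,"ay":0,"az":0},{"dx":0.04,"dy":0,"dz":0,"ax":0,"ay":0,"az":0},{"dx":0.03,"dy":0,"dz":0,"ax":0,"ay":0,"az":0},{"dx":0.02,"dy":0,"dz":0,"ax":0,"ay":0,"az":0},{"dx":0.01,"dy":0,"dz":0,"ax":0,"ay":0,"az":0},{"dx":0.01,"dy":0,"dz":0,"ax":0,"ay":0,"az":0},{"dx":0.01,"dy":0,"dz":0,"ax":0,"ay":0,"az":0}]'; python3 st.py; python3 -m jog '[{"dx":0.01,"dy":0,"dz":0,"ax":0,"ay":0,"az":0},{"dx":0.01,"dy":0,"dz":0,"ax":0,"ay":0,"az":0}]'; python3 st.py
```

```text
time_s: 13.18
position: [0.5493, -0.0085, 0.0201]
tcp_rot: [-3.141, 0.0, -1.635]
wrist_force: [-0.4, 4.6, 4.3]
width: 0.0351
finger_force: 2.3
t 13.175 fence [-0.055  -0.0172] z 0.0201 rot [-3.141  0.    -1.635] F [-0.7   4.54] 4.31 w 0.035108773665333444 q [ 0.34  0.39 -0.52  0.   -0.66 -0.41]
time_s: 13.42
position: [0.5491, -0.0116, 0.0201]
tcp_rot: [-3.142, 0.0, -1.635]
wrist_force: [0.3, 3.4, 3.4]
width: 0.0351
finger_force: 2.3
t 13.425 fence [-0.055  -0.0203] z 0.0201 rot [-3.142  0.    -1.635] F [0.08 3.45] 3.4 w 0.03510887541230676 q [ 0.34  0.39 -0.52  0.   -0.66 -0.4 ]
```

```bash
python3 -m jog '[{"dx":0.01,"dy":0,"dz":0,"ax":0,"ay":0,"az":0},{"dx":0.01,"dy":0,"dz":0,"ax":0,"ay":0,"az":0}]'; python3 -m jog '[{"dx":0.01,"dy":0,"dz":0,"ax":0,"ay":0,"az":0}]' | grep -E "pos|wrist"; python3 -m jog '[{"dx":0.01,"dy":0,"dz":0,"ax":0,"ay":0,"az":0}]' | grep -E "pos|wrist"; python3 -m jog '[{"dx":0.01,"dy":0,"dz":0,"ax":0,"ay":0,"az":0}]' | grep -E "pos|wrist"; python3 st.py
```

```text
time_s: 13.68
position: [0.5489, -0.0146, 0.0201]
tcp_rot: [-3.142, 0.0, -1.635]
wrist_force: [0.3, 5.4, 4.4]
width: 0.0349
finger_force: 2.3
position: [0.5488, -0.0161, 0.0201]
wrist_force: [0.8, 4.6, 3.7]
position: [0.5487, -0.0176, 0.0201]
wrist_force: [-0.3, 5.0, 4.1]
position: [0.5487, -0.0186, 0.0201]
wrist_force: [-1.4, 14.8, 4.6]
t 14.05 fence [-0.0549 -0.0274] z 0.0201 rot [-3.141e+00  1.000e-03 -1.636e+00] F [-2.35 14.68] 4.64 w 0.03517261710973545 q [ 0.32  0.39 -0.52 -0.   -0.66 -0.39]
```

The blank met the stop at about 15 N. Next I back off, go round to the near long side and press it to the fence.

```bash
python3 -m jog '[{"dx":-0.03,"dy":0,"dz":0,"ax":0,"ay":0,"az":0},{"dx":-0.05,"dy":0,"dz":0,"ax":0,"ay":0,"az":0},{"dx":0,"dy":0,"dz":-0.25,"ax":0,"ay":0,"az":0},{"dx":0,"dy":0,"dz":-0.35,"ax":0,"ay":0,"az":0},{"dx":0,"dy":0,"dz":-0.2,"ax":0,"ay":0,"az":0},{"dx":0,"dy":0,"dz":0,"ax":0,"ay":0,"az":-0.2},{"dx":0,"dy":0,"dz":0,"ax":0,"ay":0,"az":-0.2},{"dx":0,"dy":0,"dz":0,"ax":0,"ay":0,"az":-0.2},{"dx":0,"dy":0,"dz":0,"ax":0,"ay":0,"az":-0.2},{"dx":0,"dy":0,"dz":0,"ax":0,"ay":0,"az":-0.2},{"dx":0,"dy":0,"dz":0,"ax":0,"ay":0,"az":-0.2},{"dx":0,"dy":0,"dz":0,"ax":0,"ay":0,"az":-0.2},{"dx":0,"dy":0,"dz":0,"ax":0,"ay":0,"az":-0.2},{"dx":0,"dy":0,"dz":0,"ax":0,"ay":0,"az":-0.2},{"dx":0,"dy":0,"dz":0,"ax":0,"ay":0,"az":-0.2}]'; python3 -m jog '[{"dx":-0.17,"dy":0.2,"dz":0,"ax":0,"ay":0,"az":0},{"dx":-0.17,"dy":0.2,"dz":0,"ax":0,"ay":0,"az":0},{"dx":-0.17,"dy":0.2,"dz":0,"ax":0,"ay":0,"az":0},{"dx":0,"dy":0,"dz":0,"ax":0,"ay":0,"az":0},{"dx":0,"dy":0,"dz":0,"ax":0,"ay":0,"az":0}]' 0; python3 st.py
```

```text
time_s: 15.92
position: [0.5487, -0.0072, 0.1396]
tcp_rot: [3.141, 0.001, -0.06]
wrist_force: [0.5, 0.2, 0.5]
width: 0.0348
finger_force: 0.0
time_s: 16.55
position: [0.4673, -0.0919, 0.1401]
tcp_rot: [3.141, -0.0, -0.065]
wrist_force: [0.1, -0.6, 0.3]
width: 0.0794
finger_force: 0.0
t 16.55 fence [-0.1314 -0.1058] z 0.1401 rot [ 3.141 -0.    -0.065] F [ 0.09 -0.59] 0.3 w 0.07940254866912556 q [ 0.22  0.12 -0.55  0.   -0.91  1.28]
```

```bash
python3 -m jog '[{"dx":0,"dy":0,"dz":0.3,"ax":0,"ay":0,"az":0},{"dx":0,"dy":0,"dz":0.3,"ax":0,"ay":0,"az":0},{"dx":0,"dy":0,"dz":0.2,"ax":0,"ay":0,"az":0},{"dx":0,"dy":0,"dz":0,"ax":0,"ay":0,"az":0},{"dx":0.02,"dy":0,"dz":0,"ax":0,"ay":0,"az":0},{"dx":0.02,"dy":0,"dz":0,"ax":0,"ay":0,"az":0},{"dx":0.02,"dy":0,"dz":0,"ax":0,"ay":0,"az":0},{"dx":0.02,"dy":0,"dz":0,"ax":0,"ay":0,"az":0},{"dx":0.01,"dy":0,"dz":0,"ax":0,"ay":0,"az":0},{"dx":0.01,"dy":0,"dz":0,"ax":0,"ay":0,"az":0},{"dx":0.01,"dy":0,"dz":0,"ax":0,"ay":0,"az":0},{"dx":0.01,"dy":0,"dz":0,"ax":0,"ay":0,"az":0}]'; python3 st.py; python3 -m jog '[{"dx":0.01,"dy":0,"dz":0,"ax":0,"ay":0,"az":0}]' | grep -E "pos|wrist"; python3 -m jog '[{"dx":0.01,"dy":0,"dz":0,"ax":0,"ay":0,"az":0}]' | grep -E "pos|wrist"; python3 st.py
```

```text
time_s: 18.05
position: [0.4849, -0.0931, 0.02]
tcp_rot: [3.142, 0.001, -0.065]
wrist_force: [-3.9, 1.1, 2.2]
width: 0.0876
finger_force: 1.7
t 18.05 fence [-0.1137 -0.1058] z 0.02 rot [ 3.142e+00  1.000e-03 -6.500e-02] F [-3.96  0.89] 2.22 w 0.08755067108199333 q [ 0.21  0.32 -0.64 -0.   -0.61  1.3 ]
position: [0.485, -0.0933, 0.0197]
wrist_force: [-5.9, 2.6, 3.7]
position: [0.4862, -0.0934, 0.0196]
wrist_force: [-7.1, 3.2, 5.1]
t 18.3 fence [-0.1124 -0.1061] z 0.0196 rot [ 3.141e+00  3.000e-03 -6.500e-02] F [-7.3  2.7] 5.12 w 0.0875902973311759 q [ 0.21  0.32 -0.63 -0.   -0.62  1.3 ]
```

```bash
for i in 1; do python3 -m jog '[{"dx":0.01,"dy":0,"dz":0,"ax":0,"ay":0,"az":0}]' | grep -E "pos|wrist"; python3 -m jog '[{"dx":0.01,"dy":0,"dz":0,"ax":0,"ay":0,"az":0}]' | grep -E "pos|wrist|rot"; python3 -m jog '[{"dx":0,"dy":0,"dz":0,"ax":0,"ay":0,"az":0}]' | grep -E "pos|wrist|rot";done; python3 st.py
```

```text
position: [0.4875, -0.0935, 0.0196]
wrist_force: [-5.9, 3.4, 5.0]
position: [0.4881, -0.0936, 0.0195]
tcp_rot: [3.141, 0.005, -0.066]
wrist_force: [-11.0, 4.8, 7.2]
position: [0.4881, -0.0936, 0.0194]
tcp_rot: [3.141, 0.005, -0.066]
wrist_force: [-8.1, 3.0, 5.4]
t 18.675 fence [-0.1105 -0.1062] z 0.0194 rot [ 3.141  0.005 -0.066] F [-8.3   2.49] 5.45 w 0.0874498286798803 q [ 0.21  0.33 -0.63 -0.   -0.62  1.3 ]
```

```bash
python3 -m jog '[{"dx":0.01,"dy":0,"dz":0,"ax":0,"ay":0,"az":0}]' | grep -E "pos|wrist"; python3 -m jog '[{"dx":0.01,"dy":0,"dz":0,"ax":0,"ay":0,"az":0}]' | grep -E "pos|wrist|rot"; python3 -m jog '[{"dx":0,"dy":0,"dz":0,"ax":0,"ay":0,"az":0}]' | grep -E "pos|wrist|rot"; python3 st.py
python3 - <<'E'
from station import env
import cv2,pickle
b=env.camera("side");pickle.dump(b,open("cam3.pkl","wb"))
cv2.imwrite("pics/side3.png",cv2.resize(b["frame"][180:310,330:520,::-1],None,fx=4,fy=4,interpolation=cv2.INTER_CUBIC))
E
```

```text
position: [0.4881, -0.0938, 0.0192]
wrist_force: [-15.3, 6.2, 9.5]
position: [0.4881, -0.094, 0.0189]
tcp_rot: [3.141, 0.01, -0.066]
wrist_force: [-18.8, 8.1, 13.2]
position: [0.4881, -0.094, 0.0188]
tcp_rot: [3.14, 0.01, -0.066]
wrist_force: [-16.1, 6.5, 10.5]
t 19.05 fence [-0.1105 -0.1065] z 0.0188 rot [ 3.14   0.01  -0.066] F [-16.53   5.41] 10.49 w 0.08769776649292779 q [ 0.2   0.33 -0.62 -0.   -0.63  1.3 ]
```

View pics/side3.png

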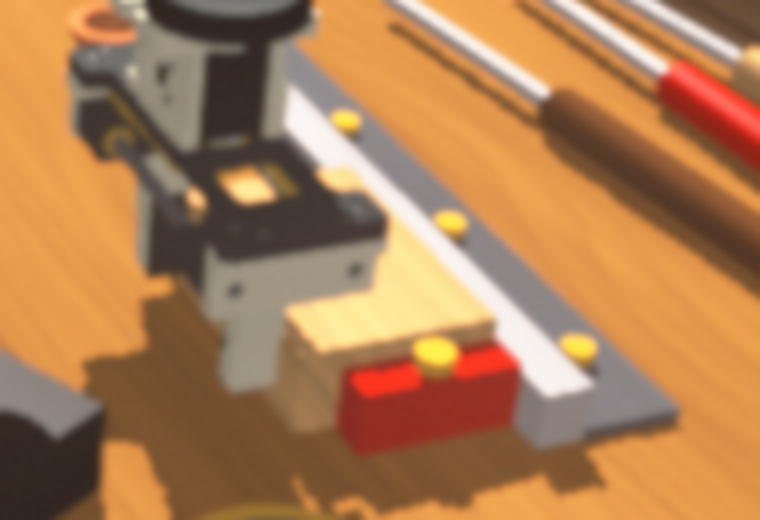

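The TCP stopped hard at 16 N. The side view shows the blank against the fence (top corner at 495,322) and its end behind the red stop. I'll release gently, then re-seat the end with a light nudge.

```bash
python3 -m jog '[{"dx":-0.02,"dy":0,"dz":0,"ax":0,"ay":0,"az":0},{"dx":-0.02,"dy":0,"dz":0,"ax":0,"ay":0,"az":0},{"dx":-0.05,"dy":0,"dz":0,"ax":0,"ay":0,"az":0},{"dx":-0.08,"dy":0,"dz":0,"ax":0,"ay":0,"az":0},{"dx":0,"dy":0,"dz":-0.25,"ax":0,"ay":0,"az":0},{"dx":0,"dy":0,"dz":-0.35,"ax":0,"ay":0,"az":0},{"dx":0,"dy":0,"dz":-0.2,"ax":0,"ay":0,"az":0},{"dx":0.18,"dy":-0.22,"dz":0,"ax":0,"ay":0,"az":0},{"dx":0.18,"dy":-0.22,"dz":0,"ax":0,"ay":0,"az":0},{"dx":0.18,"dy":-0.22,"dz":0,"ax":0,"ay":0,"az":0}]' 0; python3 -m jog '[{"dx":0,"dy":0,"dz":0,"ax":0,"ay":0,"az":0.2},{"dx":0,"dy":0,"dz":0,"ax":0,"ay":0,"az":0.2},{"dx":0,"dy":0,"dz":0,"ax":0,"ay":0,"az":0.2},{"dx":0,"dy":0,"dz":0,"ax":0,"ay":0,"az":0.2},{"dx":0,"dy":0,"dz":0,"ax":0,"ay":0,"az":0.2},{"dx":0,"dy":0,"dz":0,"ax":0,"ay":0,"az":0.2},{"dx":0,"dy":0,"dz":0,"ax":0,"ay":0,"az":0.2},{"dx":0,"dy":0,"dz":0,"ax":0,"ay":0,"az":0.2},{"dx":0,"dy":0,"dz":0,"ax":0,"ay":0,"az":0.2},{"dx":0,"dy":0,"dz":0,"ax":0,"ay":0,"az":0.2},{"dx":0,"dy":0,"dz":0,"ax":0,"ay":0,"az":0},{"dx":0,"dy":0,"dz":0,"ax":0,"ay":0,"az":0}]' 0.6; python3 st.py
```

```text
time_s: 20.35
position: [0.5563, 0.0026, 0.1405]
tcp_rot: [-3.141, -0.001, -0.065]
wrist_force: [-0.0, 0.9, -0.1]
width: 0.0875
finger_force: 0.0
time_s: 21.85
position: [0.5557, 0.0016, 0.1401]
tcp_rot: [-3.141, 0.0, -1.632]
wrist_force: [-1.1, 0.1, 0.3]
width: 0.0351
finger_force: 0.0
t 21.85 fence [-0.0493 -0.0067] z 0.1401 rot [-3.141  0.    -1.632] F [-1.11  0.  ] 0.3 w 0.03508728997785178 q [ 0.36  0.25 -0.38 -0.   -0.94 -0.42]
```

```bash
python3 -m jog '[{"dx":0,"dy":0,"dz":0.3,"ax":0,"ay":0,"az":0},{"dx":0,"dy":0,"dz":0.3,"ax":0,"ay":0,"az":0},{"dx":0,"dy":0,"dz":0.2,"ax":0,"ay":0,"az":0},{"dx":0,"dy":0,"dz":0,"ax":0,"ay":0,"az":0},{"dx":0.02,"dy":0,"dz":0,"ax":0,"ay":0,"az":0},{"dx":0.02,"dy":0,"dz":0,"ax":0,"ay":0,"az":0},{"dx":0.02,"dy":0,"dz":0,"ax":0,"ay":0,"az":0},{"dx":0.02,"dy":0,"dz":0,"ax":0,"ay":0,"az":0},{"dx":0.02,"dy":0,"dz":0,"ax":0,"ay":0,"az":0},{"dx":0.01,"dy":0,"dz":0,"ax":0,"ay":0,"az":0},{"dx":0.01,"dy":0,"dz":0,"ax":0,"ay":0,"az":0}]'|grep -E "pos|wrist"; python3 -m jog '[{"dx":0.01,"dy":0,"dz":0,"ax":0,"ay":0,"az":0}]' | grep -E "pos|wrist";python3 -m jog '[{"dx":0.01,"dy":0,"dz":0,"ax":0,"ay":0,"az":0}]' | grep -E "pos|wrist";  python3 st.py
```

```text
position: [0.5547, -0.0165, 0.02]
wrist_force: [0.2, -0.2, -0.7]
position: [0.5546, -0.0179, 0.02]
wrist_force: [-0.4, -0.4, -0.6]
position: [0.5546, -0.019, 0.02]
wrist_force: [-2.7, 10.7, 2.2]
t 23.475 fence [-0.049  -0.0273] z 0.02 rot [-3.141e+00  1.000e-03 -1.636e+00] F [-3.37 10.47] 2.17 w 0.03506821500319959 q [ 0.32  0.4  -0.5  -0.   -0.67 -0.38]
```

```bash
python3 -m jog '[{"dx":-0.02,"dy":0,"dz":0,"ax":0,"ay":0,"az":0},{"dx":-0.07,"dy":0,"dz":0,"ax":0,"ay":0,"az":0},{"dx":0,"dy":0,"dz":-0.25,"ax":0,"ay":0,"az":0},{"dx":0,"dy":0,"dz":-0.35,"ax":0,"ay":0,"az":0},{"dx":0,"dy":0,"dz":-0.35,"ax":0,"ay":0,"az":0},{"dx":0,"dy":0,"dz":-0.35,"ax":0,"ay":0,"az":0},{"dx":-0.3,"dy":0,"dz":0,"ax":0,"ay":0,"az":0},{"dx":-0.3,"dy":0,"dz":0,"ax":0,"ay":0,"az":0},{"dx":-0.3,"dy":0,"dz":0,"ax":0,"ay":0,"az":0},{"dx":-0.3,"dy":0,"dz":0,"ax":0,"ay":0,"az":0},{"dx":-0.3,"dy":0,"dz":0,"ax":0,"ay":0,"az":0},{"dx":-0.3,"dy":0,"dz":0,"ax":0,"ay":0,"az":0},{"dx":-0.3,"dy":0,"dz":0,"ax":0,"ay":0,"az":0},{"dx":-0.3,"dy":0,"dz":0,"ax":0,"ay":0,"az":0},{"dx":-0.3,"dy":0,"dz":0,"ax":0,"ay":0,"az":0},{"dx":-0.3,"dy":0,"dz":0,"ax":0,"ay":0,"az":0},{"dx":0,"dy":0,"dz":0,"ax":0,"ay":0,"az":0}]'; python3 st.py
python3 - <<'E'
from station import env
import cv2,pickle
a=env.camera("top");b=env.camera("side")
cv2.imwrite("pics/top4.png",cv2.resize(a["frame"][130:260,220:430,::-1],None,fx=3.8,fy=3.8,interpolation=cv2.INTER_CUBIC))
cv2.imwrite("pics/side4.png",cv2.resize(b["frame"][150:350,240:500,::-1],None,fx=3,fy=3,interpolation=cv2.INTER_CUBIC))
E
```

```text
time_s: 25.6
position: [0.5835, 0.4466, 0.2134]
tcp_rot: [3.141, -0.001, -1.633]
wrist_force: [-0.0, -0.5, -0.5]
width: 0.0352
finger_force: 0.0
t 25.6 fence [-0.0504  0.4391] z 0.2134 rot [ 3.141e+00 -1.000e-03 -1.633e+00] F [-0.02 -0.49] -0.49 w 0.03523491195858809 q [ 0.92  0.47  0.13 -0.   -1.24 -0.98]
```

View pics/top4.png

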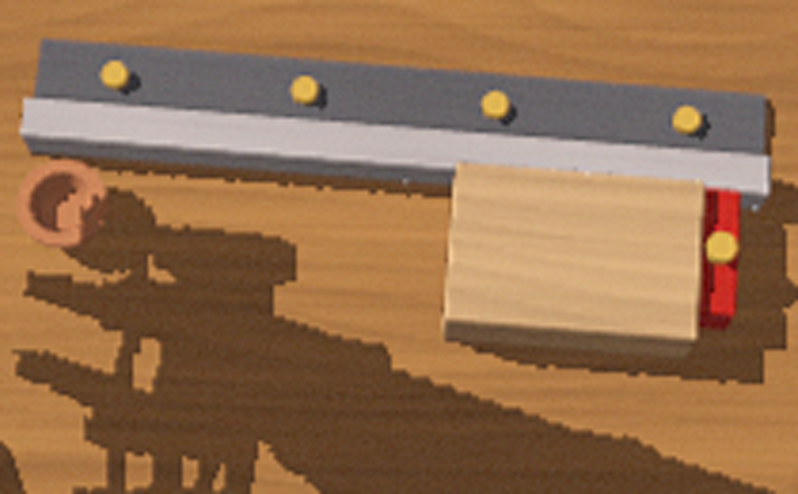

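View pics/side4.png

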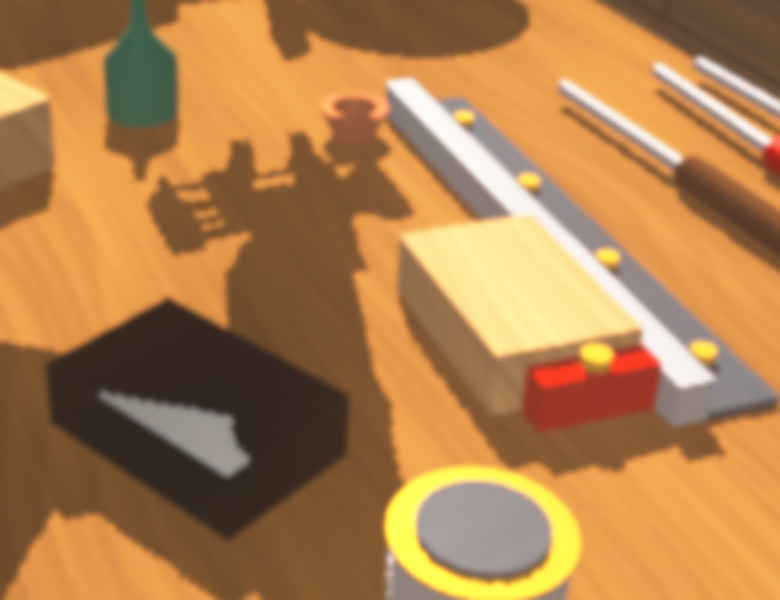

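The top crop shows the blank's far edge, (458,164) to (704,182), parallel to the fence and against it, with its right end against the red stop. The side crop agrees, and the dish, oil can and pans haven't moved.

```bash
python3 -c "
from station import env
print(env.sign_off())"
```

```text
the job is handed in; nothing more can be done
None
```

The oak blank is flush against the fence with its end up against the red stop, the hand is clear, the dish, oil can and pans look undisturbed in the last pictures, and the job was handed in at about 26 s.

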